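# Raise the pour-over brew arm and set the mug under it

### The job

The brew stand's arm is set too low for the red mug. Squeeze the red release lever against its grip, slide the arm up to the lowest notch at which the cone clears the mug standing on the drip grate, and let go so that the arm latches there. Then stand the mug upright on the round drip grate, centred under the cone, without disturbing the sugar canister, the espresso cup or the tea box.

Things in the scene. Friction and masses are not known exactly. Their poses are not given: they have to be found in the camera images.
- brew_stand: Pour-over brew stand, fixed. Origin under the centre of its dark wooden base (150 mm along x, 245 mm along y, top at z 16 mm); its front, -x, looks to the right across the counter. A square 22 mm column rises to z 292 mm at stand (10, 65) mm, on the half nearer the robot, a notched steel rack on its +y face. The brew arm rides on it; its cone hangs over the drip grate on the far (-y) half.
- grate_centre (a point): Centre of the top of the flat round steel drip grate (112 mm across, 19 mm above the counter), at stand (10, -55, 19) mm, straight below the cone's outlet; axes as the stand's, z up. The rim of the mug standing here is 115 mm above the counter.
- brew_arm (a joint): Height of the brew arm, m, growing upward, 0 to 0.131. Nine notches, 0.016 apart: 0, 0.016, ... 0.128; latched, it rests there within 1 mm with 6 mm of upward play. The lowest that clears the mug is 0.080 (outlet at 128 mm). Unsqueezed it cannot be moved. Squeezed, it (0.5 kg, damped) slides and, if not held, sinks at 5 cm/s. Let go between notches, it sinks and clicks into the one below: aim 4 to 12 mm above.
- release_lever (a joint): Angle of the red release lever, rad: 0 at rest with its tooth in a notch, 0.26 when squeezed parallel to the fixed plate (stop at 0.28); the tooth is out of the rack above about 0.16. Its spring pushes back with about 2 N at rest to 5 N fully squeezed, measured at the grip. Let go, it springs back by itself.
- grip_centre (a point): Middle of the squeeze grip, at stand (-60, 65) mm, 99 mm + brew_arm high; axes as the stand's. Two upright plates stick out along -x: on -y (far) the fixed black one, outer face 18 mm from here, 42 mm high; on +y (near) the red lever, 34 mm high, outer face 18 mm off when squeezed, 27 mm at rest, splayed. They end 25 mm in front of here. Close along y about this point. The column's sleeve rises 48 mm behind.
- cone_outlet (a point): Centre of the lower end of the white dripper cone (part of the brew arm), 48 mm + brew_arm above the counter; 20 mm across there, widening to 106 mm across 76 mm higher up. Under the cone there is room for a hand only from the front (-x) and leaning back from it, towards -x, by some 25 to 35 degrees.
- red_mug: Red stoneware mug with white rosettes, 84 mm across, 96 mm high, 0.33 kg, loose, its handle turned towards the near right. Origin on its underside; the mug's axis lies 16.5 mm from the origin along the mug's +y, and the handle points along the mug's -y.
- mug_centre (a point): Centre of the mug's underside, on its axis; axes as the mug's.
- mug_handle (a point): Grasp point on the mug's handle: 64.5 mm from the mug's axis, 56 mm above its underside; axes as the mug's. Here the handle is an upright bow 16 mm thick (along the mug's x), reaching 10 mm further outward and 23 mm inward to the mug's wall, from 13 to 89 mm high. A firm grip (60 N or more) keeps the mug from swinging.
- sugar_canister: Grey sugar canister with a wooden lid, 74 mm across, 100 mm high, loose; origin under its centre. Leave it alone.
- espresso_cup: Small white espresso cup, 61x78x54 mm, loose; origin under it. Leave it alone.
- tea_box: Pale green tea box, 73x132x77 mm, loose; origin under its centre. Leave it alone.
Things that resemble listed ones, but are neither listed nor needed, are in the scene too. Leave any turquoise look-alike of the red_mug alone.

How it is judged:
By the outcome, as a careful person would: the job done as asked, in the order asked, and still so for the second after the job is handed in, with the robot touching nothing.
It also fails if it takes over 64 s, if anything falls off the work surface, if the arm or the gripper's body presses on something with over 40 N, if the wrist force passes 120 N, or if a joint passes its speed limit or range.

### The arm

A 6-joint arm with a two-finger parallel gripper is mounted at the origin on the work surface; the furniture and walls round the work are solid. World frame = base frame: x ahead of the robot, y to its left, z up, the work surface at z = 0. Lengths are in m, angles in rad, forces in N, time in s.
With the tool pointing down it reaches from about 0.325 to 0.85 m from the base axis. Payload 4.4 kg.
Tool frame: the origin (TCP) lies between the finger pads; the fingertips stand ahead of it and the grasp point (between the pads) lies 6 mm ahead of it (env.nose_length is the z of the fingertips in the tool frame, in m); z points along the fingers, y is the line along which they close (so a half turn about z gives the same grasp; the last joint's range is limited). The gripper opens to 94 mm and grips with 3 to 60 N. Pads are 16 mm wide; open, the fingers measure 119 mm over their backs; the gripper's body (75 mm by 177 mm) begins 78 mm behind the grasp point.
Start: joints at [-1.476, 0.207, 1.542, -0, 1.393, -0.15], TCP at [0.139, -0.558, 0.23] pointing down, gripper open.
Joint ranges: [-2.73, 2.73], [-0.86, 2.22], [0.23, 2.46], [-1.11, 4.25], [0.08, 2.63], [-2.82, 2.82]. Speed limits (rad/s): [2.79, 2.79, 3.14, 3.14, 3.14, 3.14].

### API

Orientations are given as a unit quaternion [w, x, y, z].
In Python, from workcell import env gives the robot as it stands. The module is installed in compiled form; this text tells all that it offers. Calls block until the motion is done:
- env.movep(position, orientation): joint-space move of the TCP to a pose.
- env.servo_line(position, orientation=None, rate=0.15, threshold=None): straight line of the TCP; orientation=None keeps the orientation; rate is the mean speed in m/s. With threshold (N) it stops when the force on the tool has changed by that much, and returns True; else False.
- env.set_joints(angles): joint-space move.
- env.set_gripper(opening, squeeze=None): finger opening in m; squeeze is the grip in N (None keeps the last); returns when the fingers have stopped.
- env.sleep(seconds).
- env.ik(position, orientation): joint angles nearest the present ones, or None.
- env.capture(name): name is "side" or "top" or "wrist"; returns a dict with "frame" (420x560x3 uint8, red, green, blue), "depth" (420x560 float32, m along the optical axis (not along the pixel's ray), 0 where there is no reading), "mtx" (3x3 intrinsics, pixels), "dist_coeffs" ([k1, k2, p1, p2, k3] as OpenCV has them; the pictures are not rectified), "R" (3x3) and "t" (3): a world point X has camera coordinates R X + t. Camera axes: x right, y down, z forward; pixel columns grow to the right and rows downward; lengths in m; the calibration is good to about 2 mm. A picture is of the moment at which its call begins.
A pose or a line that the arm cannot do raises env.MotionError and nothing moves.
- env.finish_job(): hands the job in; it is judged then, once.
Trained networks look in a picture, given as the dict that the camera call returned (one of the last four; its "shot" number tells which), for a name from the list of things; names that differ only in an ending like _2 or _b are one class to them, and where a whole thing is asked for, a point or a joint stands for the part that bears it (a point fixed in the world has none). Each returns a list of dicts, best first, with "confidence" (0 to 1); they miss things now and then, are a little off and sometimes report something else, mostly with a low value. They report only what shows in the picture. A call takes as long as a camera call. They do not tell look-alikes from the thing itself.
- env.recognise(picture, label): "box" ([left, top, right, bottom] as shares, 0 to 1, of the picture: columns of its width, rows of its height, round what is visible of it).
Readings, each from a call of its own:
- env.read_time(): time.
- env.read_joints(): joint angles.
- env.read_qvel(): joint speeds.
- env.read_joint_efforts(): joint torques, N m.
- env.read_position(): TCP position.
- env.read_tool_rot(): TCP orientation.
- env.read_wrist_force(): force on the tool from outside, world axes, zero at the start.
- env.read_torque(): the same for the moment, N m.
- env.read_width(): finger opening in m.
- env.read_grip_force(): force on a finger pad.
Only numpy, scipy, OpenCV 4.12 (cv2) and the standard library are available. Lean on these libraries where they do the work, as an engineer would, in place of code of your own. Each camera call takes 0.05 s, during which the arm holds its last target. There are 200 camera calls.

## Working session

There is one attempt and no reset: what is moved stays moved. The work goes in short steps, each a Python script; the robot and the scene stay as the last script left them, time stands still between calls to the robot, and variables do not carry over. Pictures are saved under pics/ and viewed, at most 10 in all, crops included, and the job is handed in when it is done.

```bash
mkdir -p pics; cat > h.py <<'E'
import numpy as np, cv2
from workcell import env
from scipy.spatial.transform import Rotation as Rot
def cloud(c):
    h,w=c['depth'].shape
    u,v=np.meshgrid(np.arange(w),np.arange(h))
    p=cv2.undistortPoints(np.stack([u,v],-1).reshape(-1,1,2).astype(float),c['mtx'],c['dist_coeffs']).reshape(h,w,2)
    d=c['depth'][...,None]
    X=np.concatenate([p*d,d],-1)
    W=(X-c['t'])@c['R']
    W[c['depth']==0]=np.nan
    return W
def proj(c,P):
    return cv2.projectPoints(np.atleast_2d(P).astype(float),cv2.Rodrigues(c['R'])[0],c['t'],c['mtx'],c['dist_coeffs'])[0].reshape(-1,2)
def save(n,im): cv2.imwrite('pics/'+n,cv2.cvtColor(im,cv2.COLOR_RGB2BGR))
def q(R): 
    a=Rot.from_matrix(R).as_quat(); return [a[3],a[0],a[1],a[2]]
E
python3 - <<'E'
from h import *
import pickle
for n in ['side','top']:
    c=env.capture(n); save(n+'0.png',c['frame']); pickle.dump(c,open(n+'0.pkl','wb'))
    print(n,'cam',-c['R'].T@c['t'])
    for l in ['brew_stand','release_lever','red_mug','sugar_canister','espresso_cup','tea_box']:
        for r in env.recognise(c,l)[:3]: print(l,round(r['confidence'],2),(np.array(r['box'])*[560,420,560,420]).round().astype(int))
E
```

```text
side cam [0.21334997 0.96052734 0.83977454]
brew_stand 0.88 [199 156 305 275]
release_lever 0.49 [283 187 298 216]
red_mug 0.97 [286 147 322 187]
red_mug 0.7 [351 161 387 199]
sugar_canister 0.7 [258 138 281 176]
sugar_canister 0.66 [264 288 287 322]
espresso_cup 0.82 [263 287 287 322]
espresso_cup 0.17 [204 185 297 221]
tea_box 0.89 [156 268 231 328]
tea_box 0.71 [286 145 323 185]
top cam [0.42492879 0.05968176 1.35592949]
brew_stand 0.84 [213 132 284 234]
brew_stand 0.73 [365 126 398 158]
release_lever 0.49 [266 208 284 212]
red_mug 0.94 [359 165 398 200]
red_mug 0.86 [361 244 399 285]
sugar_canister 0.63 [366 126 399 157]
espresso_cup 0.71 [161 218 189 242]
tea_box 0.63 [145 133 179 192]
tea_box 0.28 [210 133 285 217]
```

View pics/side0.png

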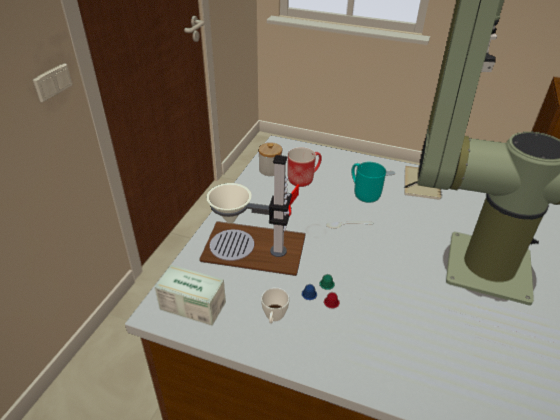

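View pics/top0.png

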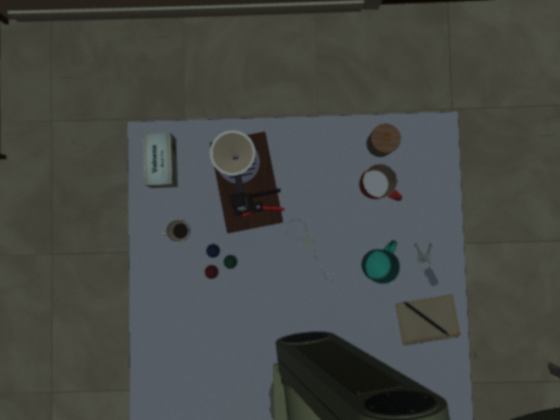

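Side view: the red mug is at (301,167) with its handle to the right, and the turquoise look-alike is at (370,182). The canister is at (270,158), the stand at (250,240), the red lever at (292,197), the tea box at (190,295) and the espresso cup at (275,305). In the top view, red mug (377,184), handle (397,197), is the one to use. The turquoise mug (380,265) must be left alone.

```bash
cat > m.py <<'E'
from h import *
import pickle
from scipy.optimize import least_squares
S=pickle.load(open('side0.pkl','rb'));T=pickle.load(open('top0.pkl','rb'))
def hsv(c): return cv2.cvtColor(c['frame'],cv2.COLOR_RGB2HSV)
def box(c,b):
    m=np.zeros(c['depth'].shape,bool); m[b[1]:b[3],b[0]:b[2]]=1; return m
for n,c,bs,bm in [('top',T,(200,120,300,245),(350,155,410,210)),('side',S,(190,150,315,285),(280,140,328,192))]:
    W=cloud(c);H=hsv(c)
    z=W[...,2]
    st=box(c,bs)&(abs(z-.016)<.005)
    # base-top points
    P=W[st][:,:2]; r=cv2.minAreaRect((P*1000).astype(np.float32)); print(n,'base',r,st.sum(), np.median(z[st]))
    red=((H[...,0]<8)|(H[...,0]>172))&(H[...,1]>120)&(H[...,2]>50)
    lv=box(c,bs)&red; print(' lever n',lv.sum(),'med',np.nanmedian(W[lv],0).round(4),'zrange',np.nanpercentile(z[lv],[2,50,98]).round(4))
    cone=box(c,bs)&(z>.09)&(H[...,1]<90)&(H[...,2]>100)
    print(' cone z pct',np.nanpercentile(z[cone],[50,90,98]).round(4))
    rim=box(c,bm)&(z>.088)&(z<.102); P=W[rim]
    mg=box(c,bm)&(z>.02)&(z<.12)
    print(' mug rim n',rim.sum(), 'zmax',np.nanpercentile(z[mg],98))
    # circle fit on rim outer: Hough-like via LSQ
    P=P[:,:2]; f=lambda q:np.hypot(P[:,0]-q[0],P[:,1]-q[1])-.040
    s=least_squares(f,np.median(P,0),loss='soft_l1',f_scale=.003).x; print(' mug centre',s.round(4))
    d=W[mg]; rr=np.hypot(d[:,0]-s[0],d[:,1]-s[1]); k=rr>.052
    hd=d[k]; print(' handle n',k.sum(),hd.mean(0).round(4),'dir deg',np.degrees(np.arctan2(*(hd.mean(0)[:2]-s)[::-1])),'rmax',rr.max())
E
python3 m.py
```

```text
top base ((567.1735229492188, 154.41873168945312), (244.58566284179688, 149.693603515625), 9.76013469696045) 2831 0.016171019398812974
 lever n 110 med [0.4878 0.0938 0.1606] zrange [0.0124 0.1606 0.1698]
 cone z pct [0.1717 0.1747 0.1768]
 mug rim n 127 zmax 0.09812071174173027
 mug centre [ 0.5519 -0.1792]
 handle n 72 [ 0.5256 -0.2225  0.0596] dir deg -121.31647598398821 rmax 0.07897632160746507
side base ((591.4691162109375, 17.132720947265625), (244.9109344482422, 435.2234191894531), 9.74548053741455) 3563 0.01711523307616057
 lever n 700 med [ 0.5354 -0.1433  0.0621] zrange [0.0078 0.0621 0.1657]
 cone z pct [0.1633 0.2423 0.2753]
 mug rim n 143 zmax 0.09597206760914402
 mug centre [ 0.5533 -0.1794]
 handle n 80 [ 0.5387 -0.2226  0.0596] dir deg -108.73377691320289 rmax 0.09821176345707806
```

```bash
cat >> h.py <<'E'
O=np.array([.5672,.1544]); YAW=np.radians(99.76)
sx=np.array([np.cos(YAW),np.sin(YAW),0]); sy=np.array([-np.sin(YAW),np.cos(YAW),0]); ez=np.array([0,0,1.])
def stand(x,y,z): return np.array([O[0],O[1],0])+x*sx+y*sy+z*ez
def tool(fwd,lean,flip=1):
    a=np.radians(lean); z=-np.cos(a)*ez+np.sin(a)*fwd; z/=np.linalg.norm(z)
    y=flip*np.cross(ez,fwd); x=np.cross(y,z); return np.stack([x,y,z],1)
def tcp(g,R,back=0): return g-(0.006+back)*R[:,2]
E
python3 - <<'E'
from h import *
print(env.nose_length, env.read_time())
g=stand(-.061,.065,.147); print(g)
for lean in (15,20,25):
  for f in (1,-1):
    R=tool(sx,lean,f)
    for up,b in ((0,.12),(0,0),(.04,0),(.04,.12)):
        j=env.ik(tcp(g+up*ez,R,b),q(R)); print(lean,f,up,b,None if j is None else np.round(j,2))
R=tool(sx,20,1)
js=[env.ik(tcp(g,tool(sx,20,f),.12),q(tool(sx,20,f))) for f in (1,-1)]
cur=np.array(env.read_joints()); ok=[(np.abs(np.array(j)-cur).max(),f) for j,f in zip(js,(1,-1)) if j is not None]
f=min(ok)[1]; print('flip',f); R=tool(sx,20,f)
env.movep(tcp(g,R,.12),q(R))
c=env.capture('wrist'); 
im=c['frame'].copy()
for P in (g,stand(-.085,.047,.168),stand(-.085,.092,.164)): 
    u=proj(c,P)[0]; print(u); cv2.circle(im,tuple(int(v) for v in u),4,(0,255,0),1)
save('w1.png',im); print(env.read_time(),env.read_wrist_force())
E
```

```text
0.025 0.7
[0.51348159 0.08326399 0.147     ]
15 1 0 0.12 [-0.22  0.1   1.61  0.24  1.54  2.73]
15 1 0 0 [-0.16  0.2   1.75  0.26  1.29  2.73]
15 1 0.04 0 [-0.16  0.15  1.71  0.25  1.37  2.75]
15 1 0.04 0.12 [-0.22  0.07  1.55  0.24  1.61  2.75]
15 -1 0 0.12 [-0.22  0.1   1.61  0.24  1.54 -0.41]
15 -1 0 0 [-0.16  0.2   1.75  0.26  1.29 -0.42]
15 -1 0.04 0 [-0.16  0.15  1.71  0.25  1.37 -0.39]
15 -1 0.04 0.12 [-0.22  0.07  1.55  0.24  1.61 -0.39]
20 1 0 0.12 [-0.28  0.13  1.6   0.31  1.57  2.67]
20 1 0 0 [-0.21  0.22  1.74  0.33  1.33  2.66]
20 1 0.04 0 [-0.21  0.17  1.71  0.33  1.41  2.68]
20 1 0.04 0.12 [-0.28  0.1   1.55  0.31  1.65  2.69]
20 -1 0 0.12 [-0.28  0.13  1.6   0.31  1.57 -0.48]
20 -1 0 0 [-0.21  0.22  1.74  0.33  1.33 -0.49]
20 -1 0.04 0 [-0.21  0.17  1.71  0.33  1.41 -0.46]
20 -1 0.04 0.12 [-0.28  0.1   1.55  0.31  1.65 -0.45]
25 1 0 0.12 [-0.34  0.16  1.59  0.38  1.61  2.6 ]
25 1 0 0 [-0.26  0.25  1.73  0.4   1.37  2.59]
25 1 0.04 0 [-0.26  0.2   1.7   0.4   1.45  2.62]
25 1 0.04 0.12 [-0.34  0.13  1.54  0.38  1.68  2.63]
25 -1 0 0.12 [-0.34  0.16  1.59  0.38  1.61 -0.54]
25 -1 0 0 [-0.26  0.25  1.73  0.4   1.37 -0.55]
25 -1 0.04 0 [-0.26  0.2   1.7   0.4   1.45 -0.52]
25 -1 0.04 0.12 [-0.34  0.13  1.54  0.38  1.68 -0.51]
flip -1
[277.01753171 203.33592793]
[297.54235861 228.75095314]
[246.59073744 228.85542056]
3.275 [ 0.20311764 -0.39624561  1.17077963]
```

View pics/w1.png

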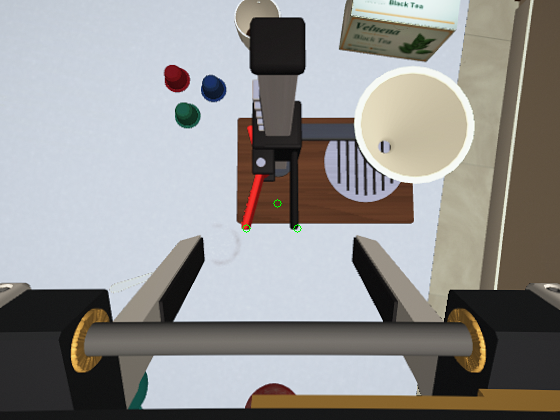

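The picture shows the lever end at (246,228) and the fixed plate end at (296,226), both where I predicted. Next I squeeze and lift.

```bash
cat >> h.py <<'E'
def armheight():
    r=[]
    for n,b in (('top',(200,110,262,185)),('side',(195,130,262,225))):
        c=env.capture(n); W=cloud(c); d=np.hypot(*(W[...,:2]-stand(.010,-.055,0)[:2]).transpose(2,0,1))
        m=(d<.058)&(W[...,2]>.09); m[:, :b[0]]=0; m[:,b[2]:]=0; r.append(np.percentile(W[...,2][m],[80,90,97]).round(4))
    return r
E
python3 - <<'E'
from h import *
g=stand(-.061,.065,.147); R=tool(sx,20,-1)
print(armheight())
env.servo_line(tcp(g,R),rate=.1)
print(env.read_wrist_force().round(2) if hasattr(env.read_wrist_force(),'round') else env.read_wrist_force())
env.set_gripper(.030,squeeze=30)
print('w',env.read_width(),env.read_grip_force(),env.read_wrist_force())
print(armheight())
env.servo_line(tcp(g+.041*ez,R),rate=.04)
print('w',env.read_width(),env.read_grip_force(),env.read_wrist_force(),env.read_position())
print(armheight(), env.read_time())
c=env.capture('wrist'); save('w2.png',c['frame'])
E
```

```text
[array([0.1699, 0.1722, 0.1741]), array([0.1693, 0.1719, 0.1736])]
[ 0.29 -0.28  0.94]
w 0.03489337417873898 30.057604014873505 [ 2.91909895 -0.98533057 -6.34452119]
[array([0.1687, 0.171 , 0.1732]), array([0.1678, 0.1705, 0.1718])]
w 0.03467199888130325 30.07047325372696 [ 3.53066151 -3.20325746 -4.2610701 ] [0.51409014 0.08097886 0.19399282]
[array([0.2106, 0.2128, 0.215 ]), array([0.21  , 0.2127, 0.2139])] 7.0417
```

View pics/w2.png

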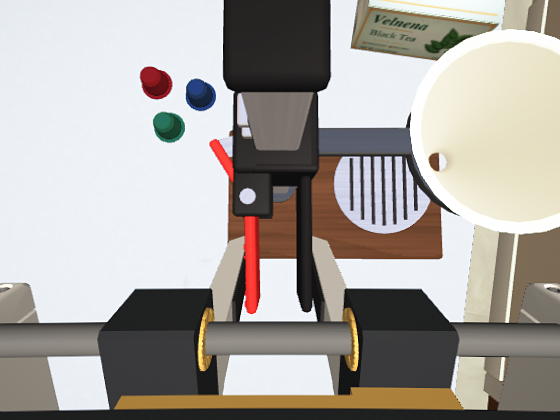

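Lifted 41 mm, with the lever held parallel between the pads (250 and 305, 260) and the cone raised. I'll release, then look at the mug.

```bash
python3 - <<'E'
from h import *
import pickle
g=stand(-.061,.065,.188); R=tool(sx,20,-1)
env.set_gripper(.094,squeeze=60); env.sleep(.5)
print(armheight())
env.servo_line(tcp(g,R,.10),rate=.15)
print(armheight(),env.read_time(),env.read_wrist_force())
mc=np.array([.5525,-.1793,0]); th=np.radians(-121.); hd=np.array([np.cos(th),np.sin(th),0])
gm=mc+.0645*hd+.056*ez
gp=stand(.010-.0645,-.055,.075)
for f in (1,-1):
  for lean in (25,30,35):
    R=tool(-hd,lean,f);Rp=tool(sx,lean,f)
    for G,RR,b in ((gm,R,.13),(gm,R,0),(gm+.1*ez,R,0),(gp-.15*sx+.05*ez,Rp,0),(gp+.006*ez,Rp,0),(gp,Rp,.13)):
        j=env.ik(tcp(G,RR,b),q(RR)); print(f,lean,None if j is None else np.round(j,2))
R=tool(-hd,30,-1)
env.movep(tcp(gm,R,.13),q(R))
c=env.capture('wrist'); pickle.dump(c,open('w3.pkl','wb')); im=c['frame'].copy()
for P in (gm,mc+.096*ez,mc+.0745*hd+.056*ez):
    u=proj(c,P)[0]; print(u); cv2.circle(im,tuple(int(v) for v in u),4,(0,255,0),1)
save('w3.png',im); print(env.read_time())
E
```

```text
[array([0.2018, 0.2041, 0.206 ]), array([0.2014, 0.2039, 0.2051])]
[array([0.202 , 0.2043, 0.2069]), array([0.2015, 0.2042, 0.2054])] 9.625 [0.12360694 0.81802121 0.05845158]
1 25 [-0.91  0.29  1.61  0.41  1.42  2.67]
1 25 [-0.82  0.44  1.7   0.46  1.17  2.65]
1 25 [-0.82  0.3   1.65  0.43  1.35  2.74]
1 25 [-0.37  0.58  1.31  0.37  1.5   2.53]
1 25 [-0.17  0.55  1.46  0.43  1.31  2.65]
1 25 [-0.25  0.45  1.35  0.4   1.53  2.67]
1 30 [-0.96  0.33  1.6   0.48  1.46  2.6 ]
1 30 [-0.86  0.46  1.69  0.53  1.21  2.58]
1 30 [-0.86  0.32  1.65  0.51  1.38  2.67]
1 30 [-0.4   0.62  1.28  0.43  1.55  2.49]
1 30 [-0.21  0.57  1.45  0.5   1.35  2.6 ]
1 30 [-0.29  0.49  1.34  0.46  1.57  2.62]
1 35 [-1.01  0.38  1.59  0.54  1.5   2.54]
1 35 [-0.9   0.49  1.69  0.6   1.26  2.51]
1 35 [-0.9   0.35  1.65  0.58  1.42  2.62]
1 35 [-0.43  0.65  1.26  0.49  1.6   2.46]
1 35 [-0.24  0.6   1.44  0.56  1.4   2.55]
1 35 [-0.34  0.53  1.32  0.53  1.61  2.57]
-1 25 [-0.91  0.29  1.61  0.41  1.42 -0.47]
-1 25 [-0.82  0.44  1.7   0.46  1.17 -0.49]
-1 25 [-0.82  0.3   1.65  0.43  1.35 -0.4 ]
-1 25 [-0.37  0.58  1.31  0.37  1.5  -0.62]
-1 25 [-0.17  0.55  1.46  0.43  1.31 -0.49]
-1 25 [-0.25  0.45  1.35  0.4   1.53 -0.47]
-1 30 [-0.96  0.33  1.6   0.48  1.46 -0.54]
-1 30 [-0.86  0.46  1.69  0.53  1.21 -0.56]
-1 30 [-0.86  0.32  1.65  0.51  1.38 -0.47]
-1 30 [-0.4   0.62  1.28  0.43  1.55 -0.65]
-1 30 [-0.21  0.57  1.45  0.5   1.35 -0.54]
-1 30 [-0.29  0.49  1.34  0.46  1.57 -0.53]
-1 35 [-1.01  0.38  1.59  0.54  1.5  -0.6 ]
-1 35 [-0.9   0.49  1.69  0.6   1.26 -0.63]
-1 35 [-0.9   0.35  1.65  0.58  1.42 -0.53]
-1 35 [-0.43  0.65  1.26  0.49  1.6  -0.68]
-1 35 [-0.24  0.6   1.44  0.56  1.4  -0.59]
-1 35 [-0.34  0.53  1.32  0.53  1.61 -0.57]
[276.42776104 203.30198664]
[276.34042564 123.1754674 ]
[276.41073683 213.25273837]
11.025
```

View pics/w3.png

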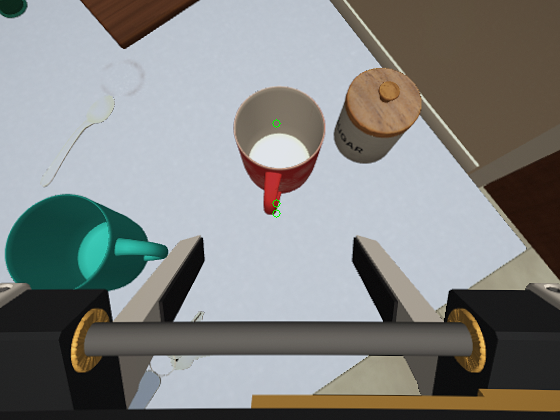

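Latched: the cone rim rose 32 mm, so brew_arm is 0.080. In the picture the red mug's rim is centred near (280,130) and its handle ends at (269,207), about 7 px left of my prediction. I'll refine both from this close-up depth image.

```bash
cat > fit.py <<'E'
from h import *
import pickle
from scipy.optimize import least_squares
c=pickle.load(open('w3.pkl','rb')); W=cloud(c); H=cv2.cvtColor(c['frame'],cv2.COLOR_RGB2HSV)
z=W[...,2]; b=np.zeros(z.shape,bool); b[75:220,225:332]=1
P=W[b&(z>.092)&(z<.101)]; print(len(P),np.percentile(P[:,2],[5,50,95]))
mc=np.array([.5525,-.1793])
h=cv2.minEnclosingCircle
Q=P[np.hypot(*(P[:,:2]-mc).T)<.047]
for R0 in (.040,):
    s=least_squares(lambda p:np.hypot(Q[:,0]-p[0],Q[:,1]-p[1])-p[2],[*mc,R0],loss='soft_l1',f_scale=.002).x; print('rim',s.round(4))
print('minEnc',h((Q[:,:2]*1000).astype(np.float32)))
red=((H[...,0]<8)|(H[...,0]>172))&(H[...,1]>110)
D=W[b&red&(z>.02)]; d=D[:,:2]-s[:2]; r=np.hypot(*d.T); D=D[(r>.05)&(r<.08)]; d=d[(r>.05)&(r<.08)]
a=np.degrees(np.arctan2(d[:,1],d[:,0]))
print('handle',len(D),'ang',np.percentile(a,[3,50,97]),'mid',(np.percentile(a,3)+np.percentile(a,97))/2,'rmax',np.hypot(*d.T).max())
k=D[:,2]>.06; print('high part',np.median(a[k]), np.percentile(a[k],[3,97]))
E
python3 fit.py
```

```text
680 [0.09231672 0.09411211 0.09548945]
rim [ 0.5531 -0.1824  0.0409]
minEnc ((553.2625122070312, -182.21563720703125), 42.114078521728516)
handle 436 ang [-134.05041868 -127.79981924 -122.5507893 ] mid -128.30060399092804 rmax 0.0734970730883986
high part -128.1674124989894 [-134.21401764 -122.6058628 ]
```

```bash
cat >> h.py <<'E'
LEAN=28
mc=np.array([.5531,-.1824,0]); th=np.radians(-128.2); hd=np.array([np.cos(th),np.sin(th),0])
gm=mc+.0645*hd+.056*ez; Rm=tool(-hd,LEAN,-1); Rp=tool(sx,LEAN,-1)
gp=stand(.010-.0645,-.055,.075)
E
python3 - <<'E'
from h import *
import pickle
env.set_gripper(.06,squeeze=60)
env.movep(tcp(gm,Rm,.11),q(Rm))
print(env.servo_line(tcp(gm,Rm),rate=.1,threshold=8))
print(env.read_position()-tcp(gm,Rm),env.read_wrist_force())
env.set_gripper(.0,squeeze=60)
print('w',env.read_width(),env.read_grip_force(),env.read_wrist_force())
env.servo_line(tcp(gm+.09*ez,Rm),rate=.1)
print('w',env.read_width(),env.read_wrist_force())
env.movep(tcp(gp-.17*sx+.09*ez,Rp),q(Rp))
env.sleep(.2)
c=env.capture('wrist'); pickle.dump(c,open('w4.pkl','wb')); im=c['frame'].copy()
for P in (stand(.010-.17,-.055,.205),): 
    u=proj(c,P)[0]; print(u); cv2.circle(im,tuple(int(v) for v in u),4,(0,255,0),1)
save('w4.png',im)
s=env.capture('side'); pickle.dump(s,open('s4.pkl','wb')); save('s4.png',s['frame']); print(env.read_time(),env.read_wrist_force())
W=cloud(c)
m0=stand(.010-.17,-.055,0)
d=np.hypot(*(W[...,:2]-m0[:2]).transpose(2,0,1)); m=(d<.05)&(W[...,2]>.197)&(W[...,2]<.213); P=W[m]; m2=np.zeros_like(m)
(x,y),r=cv2.minEnclosingCircle((P[:,:2]*1000).astype(np.float32)); print(x,y,r, 'exp',m0[:2], 'stand err', (np.array([x,y,0])/1000-m0)@sx,(np.array([x,y,0])/1000-m0)@sy)
A=np.c_[(P-m0)@sx,(P-m0)@sy,np.ones(len(P))]; print('rim plane slopes (x,y),z',np.linalg.lstsq(A,P[:,2],rcond=None)[0],len(P))
E
```

```text
False
[ 0.00038982 -0.00069978  0.00066009] [ 0.06346853  0.27683328 -0.12457793]
w 0.012873167799102065 59.905534041860165 [-0.78074962 -0.81894315  1.00673606]
w 0.01290758385478015 [ 0.21885851  0.53732973 -3.60306687]
[277.54007189 120.53794462]
16.2917 [ 0.52999029  0.22978661 -3.41181235]
649.816162109375 1.3819942474365234 44.87259292602539 exp [0.6485274  0.00603945] stand err -0.004808514474228194 -0.0004805721218895814
rim plane slopes (x,y),z [-0.02375282  0.00047838  0.20133129] 3571
```

View pics/w4.png

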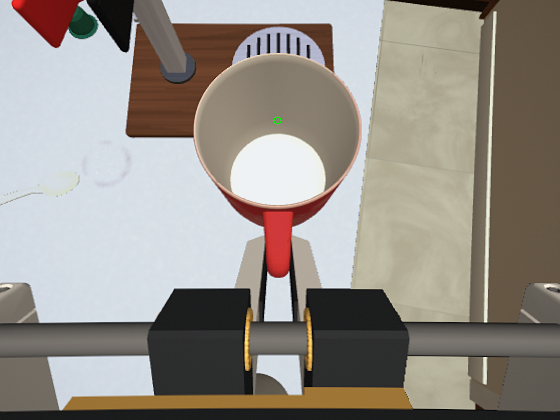

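View pics/s4.png

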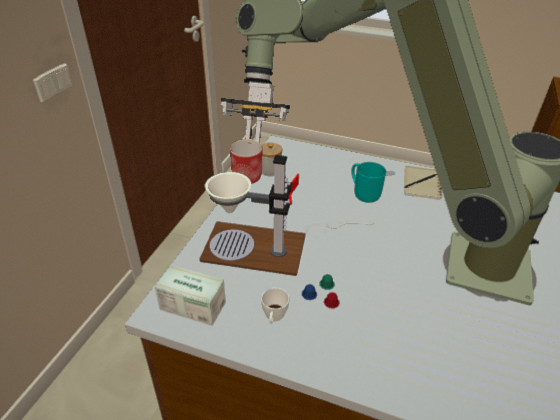

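The mug hangs upright in the grip: rim centred near (278,130), handle at (278,245), grate visible behind at (278,45). The rim mask caught some wall, so I'll refit by angle bins and then enter.

```bash
python3 - <<'E'
from h import *
import pickle
from scipy.optimize import least_squares
c=pickle.load(open('w4.pkl','rb')); W=cloud(c); m0=stand(.010-.17,-.055,0)
L=np.stack([(W-m0)@sx,(W-m0)@sy,W[...,2]],-1)
b=np.zeros(L.shape[:2],bool); b[45:225,185:370]=1
P=L[b&(np.hypot(L[...,0],L[...,1])<.055)&(L[...,2]>.15)&(L[...,2]<.23)]
ctr=np.zeros(2)
for it in range(3):
    a=np.arctan2(P[:,1]-ctr[1],P[:,0]-ctr[0]); out=[]
    for k in range(36):
        p=P[(a>=-np.pi+k*np.pi/18)&(a<-np.pi+(k+1)*np.pi/18)]
        p=p[np.argsort(-p[:,2])[:8]]; out.append(np.median(p,0))
    out=np.array(out)
    s=least_squares(lambda t:np.hypot(out[:,0]-t[0],out[:,1]-t[1])-t[2],[*ctr,.04],loss='soft_l1',f_scale=.001).x; ctr=s[:2]
A=np.c_[out[:,:2],np.ones(36)]
f=least_squares(lambda t:A@t-out[:,2],[0,0,.2],loss='soft_l1',f_scale=.001).x
print('centre err',s.round(4),'slopes',f.round(4))
E
```

```text
centre err [-0.002   0.0003  0.0407] slopes [-0.0124  0.0008  0.2039]
```

```bash
python3 - <<'E'
from h import *
G=gp+.002*sx
env.servo_line(tcp(G-.17*sx+.0075*ez,Rp),rate=.12)
r=env.servo_line(tcp(G+.0075*ez,Rp),rate=.08,threshold=8); print('hit',r,env.read_wrist_force(),env.read_position()-tcp(G+.0075*ez,Rp))
if not r:
    r=env.servo_line(tcp(G-.004*ez,Rp),rate=.015,threshold=4); print('down',r,env.read_wrist_force(),env.read_position()-tcp(G,Rp))
c=env.capture('side'); save('s5.png',c['frame'][130:290,150:350].repeat(3,0).repeat(3,1)); print(env.read_time(),armheight())
E
```

```text
hit False [ 0.25787709  0.36443873 -3.62778739] [ 1.45612115e-04 -3.74019548e-04 -2.98948557e-05]
down True [-0.5335037  -1.25929126  5.34365742] [ 9.29597549e-05 -2.78544577e-04 -1.47940929e-04]
20.0083 [array([0.202 , 0.2041, 0.2062]), array([0.1982, 0.2033, 0.2049])]
```

View pics/s5.png

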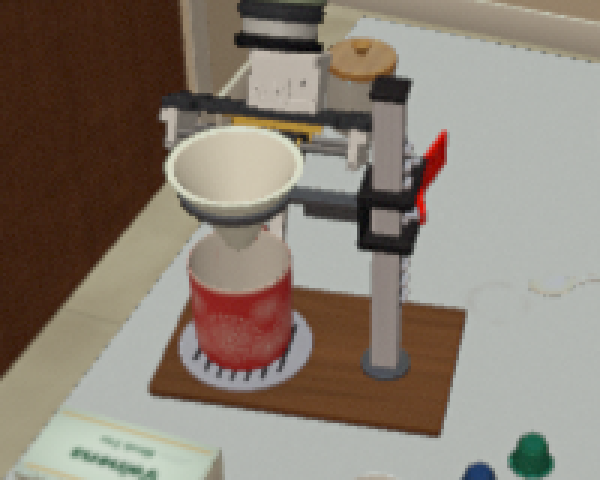

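The mug stands on the grate under the cone (rim near 240,262 in the crop). Releasing.

```bash
python3 - <<'E'
from h import *
from scipy.optimize import least_squares
p=env.read_position()
env.set_gripper(.05); env.sleep(.3); print(env.read_wrist_force())
env.servo_line(p-.14*sx+.01*ez,rate=.1)
env.servo_line(p-.16*sx+.12*ez,rate=.15); env.sleep(.3)
print('arm',armheight())
c=env.capture('wrist'); s=env.capture('side'); im=c['frame'].copy()
for n,cc in (('w',c),('s',s)):
    W=cloud(cc); m0=stand(.01,-.055,0); L=np.stack([(W-m0)@sx,(W-m0)@sy,W[...,2]],-1)
    H=cv2.cvtColor(cc['frame'],cv2.COLOR_RGB2HSV); red=((H[...,0]<8)|(H[...,0]>172))&(H[...,1]>110)
    P=L[red&(np.hypot(L[...,0],L[...,1])<.055)&(L[...,2]>.03)&(L[...,2]<.105)]; P=P[abs(P[:,1])>.012] if n=='w' else P
    f=least_squares(lambda t:np.hypot(P[:,0]-t[0],P[:,1]-t[1])-.042,[0,0],loss='soft_l1',f_scale=.001).x
    print(n,len(P),'mug centre err stand',f.round(4),'zmax',np.nanmax(P[:,2]))
save('w6.png',im); print(env.read_time(),env.read_wrist_force())
E
```

```text
[-0.43247853 -0.94364937 -1.00935994]
arm [array([0.2019, 0.2041, 0.2061]), array([0.1976, 0.2034, 0.2051])]
w 1563 mug centre err stand [ 0.0028 -0.0004] zmax 0.10494531246305842
s 687 mug centre err stand [ 0.0019 -0.0011] zmax 0.10491569266045521
24.1 [-0.12235013 -0.05492929  0.60412609]
```

View pics/w6.png

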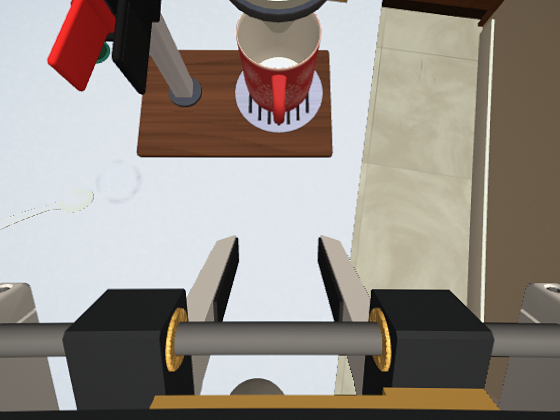

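The mug stands upright on the grate (278,85), within 3 mm of centre, the arm is latched at 0.080, and the gripper is clear.

```bash
python3 -c "
from workcell import env
print(env.finish_job())"
```

```text
the job is handed in; nothing more can be done
None
```

The job is handed in: the brew arm is latched at the 0.080 notch and the red mug stands upright on the drip grate, within about 3 mm of centre under the cone; the sugar canister, espresso cup and tea box were not touched.

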